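Lay out the weighing place

ROBOT

A 6-joint arm with a two-finger parallel gripper is mounted at the origin on a cart in front of the work surface, level with it; the furniture and walls round the work are solid. World frame = base frame: x ahead of the robot, y to its left, z up, the work surface at z = 0. Lengths are in m, angles in rad, forces in N, time in s.
With the tool pointing down it reaches from about 0.3 to 0.875 m from the base axis. Payload 6.4 kg.
Tool frame: the origin (TCP) lies between the finger pads; the fingertips stand 8 mm ahead of it and the grasp point (between the pads) lies 11 mm behind it (ctrl.finger_overhang is the distance from the TCP to the fingertips, in m); z points along the fingers, y is the line along which they close (so a half turn about z gives the same grasp; the last joint's range is limited). The gripper opens to 85 mm and grips with 20 to 120 N. Pads are 22 mm wide; open, the fingers measure 114 mm over their backs; the gripper's body (76 mm by 85 mm) begins 54 mm behind the grasp point. The pads swing forward as they close: fully open they stand 13 mm farther back than shut.
Start: joints at [-1.482, 0.181, 1.607, -0, 1.354, -0.206], TCP at [0.167, -0.55, 0.239] pointing down, gripper open.
Joint ranges: [-2.99, 2.99], [-0.89, 2.07], [0.3, 2.58], [-1.14, 4.28], [0, 2.63], [-3.12, 3.12]. Speed limits (rad/s): [2.57, 2.57, 3.01, 3.14, 3.14, 3.14].

INTERFACE

Orientations are given as a unit quaternion [w, x, y, z].
In Python, from bench import ctrl, camera gives the robot as it stands.
- The arm moves only by the shell command python3 -m pendant 'ROWS' [OPENING]. ROWS is JSON, a list of rows, each a list of 6 numbers: the shift along the world's x, y, z normalised to -1 to 1, where 1 is 200 mm, then the turn, a rotation vector about the world's x, y, z normalised to -1 to 1, where 1 is pi/2 rad. In form: [[dx, dy, dz, rx, ry, rz], ...]. A call has exactly 10 rows; each row shifts and turns the commanded pose from where the row before left it; what a row does not reach is not made up. A row lasts 1/8 s, in which the tool goes at most 62.5 mm and 10.7 degrees, less where a joint would pass 70% of its speed; a pose out of reach is approached as far as the arm can. A call with a number of a shift or a turn outside -1 to 1 is refused whole. A call with a gripper value outside its range is refused whole. OPENING is the opening, from -1 (shut) to 1 (fully open), set as the call begins (- or left out, the last holds). The fingers move at their own pace and stop on an object; the grip force is fixed at half the most. Time passes only in rows, so rows that do not move let the fingers close, or fill a call up. It gives the time, the measured TCP pose, the force, the opening and the grip force at its end, in the units of the state.
- ctrl.get_obs(): the state, without advancing time (a new reading comes with each control period).
- camera(name): name is "scene" or "top" or "wrist"; returns a dict with "color" (420x560x3 uint8, blue, green, red), "fx", "fy", "cx", "cy" (pixels), "xyz" and "rotation" of the camera in the world; the wrist camera has in their place "hand_eye" (4x4, takes a point from camera to tool coordinates, whose origin is the TCP and whose axes are the flange's). Camera axes: x right, y down, z forward; pixel columns grow to the right and rows downward; lengths in m; the calibration is good to about 2 mm. A picture is of the moment at which its call begins: read the wrist's pose just before it. There is no depth.
- ctrl.hand_in(): hands the job in; it is judged then, once.
The state is a dict: "time_s": time; "q": joint angles; "dq": joint speeds; "joint_efforts": joint torques, N m; "eef_pos": TCP position; "eef_rot": TCP orientation; "wrist_force": force on the tool from outside, world axes, zero at the start; "torque": the same for the moment, N m; "opening": opening from 0.0 (shut) to 1.0 (fully open); "grasp_force": force on a finger pad.
Only numpy, scipy, OpenCV 4.12 (cv2) and the standard library are available. Lean on these libraries where they do the work, as an engineer would, in place of code of your own. Each camera call takes 0.05 s, during which the arm holds its last target. There are 200 camera calls.

TASK

Lay out the weighing place: take the calibration weight, the weighing cup, the label roll and the small carton one by one and set each upright, fully down, in the dock plate whose recess has its shape and size. Do not tip any of them over, and leave the tape roll and the timer where they are.

Things in the scene. Friction and masses are not known exactly. Their poses are not given: they have to be found in the camera images.
- weight: Steel calibration weight, a small upright cylinder 23 mm in diameter and 48 mm tall with a narrower knob (16 mm) above z = 36 mm; 100 g. Origin: centre of the underside, z up.
- cup: Empty metal weighing cup, open at the top, 39 mm tall, 42 mm in diameter, 47 mm over the rim lip (top 5 mm); about 15 g. Origin: centre of the underside, z up.
- label_roll: White roll of labels standing on end, a cylinder 60 mm in diameter, 50 mm tall; about 90 g. Origin: centre of the underside, z up.
- carton: Closed small cardboard carton, 51 (x) x 90 (y) x 45 (z) mm, lying flat; about 60 g. Origin: centre of the underside, y along its 90 mm side, z up.
- dock_weight: Fixed white plastic dock plate, 122 (x) x 90 (y) x 10 mm, flat on the bench, with a small round recess 35 mm in diameter centred in its top, 6 mm deep with a dark liner (recess floor 4 mm above the bench). Origin: centre of the underside; x along the 122 mm side, z up. The plates lie side by side along the front of the bench, long side pointing roughly away from the robot (yaw within 0.2 rad).
- dock_cup: Fixed white plastic dock plate, 122 (x) x 90 (y) x 10 mm, flat on the bench, with a middle-sized round recess 54 mm in diameter centred in its top, 6 mm deep with a dark liner (recess floor 4 mm above the bench). Origin: centre of the underside; x along the 122 mm side, z up. The plates lie side by side along the front of the bench, long side pointing roughly away from the robot (yaw within 0.2 rad).
- dock_roll: Fixed white plastic dock plate, 122 (x) x 90 (y) x 10 mm, flat on the bench, with a large round recess 72 mm in diameter centred in its top, 6 mm deep with a dark liner (recess floor 4 mm above the bench). Origin: centre of the underside; x along the 122 mm side, z up. The plates lie side by side along the front of the bench, long side pointing roughly away from the robot (yaw within 0.2 rad).
- dock_carton: Fixed white plastic dock plate, 122 (x) x 90 (y) x 10 mm, flat on the bench, with an oblong recess 102 (x) x 63 (y) mm centred in its top, 6 mm deep with a dark liner (recess floor 4 mm above the bench). Origin: centre of the underside; x along the 122 mm side, z up. The plates lie side by side along the front of the bench, long side pointing roughly away from the robot (yaw within 0.2 rad).
- tape_roll: Bystander, to be left alone: loose roll of adhesive tape lying flat at the right of the docks, 86 mm in diameter, 20 mm tall. Origin: centre of the underside.
- timer: Bystander, to be left alone: loose flat white timer between the docks, 65 x 65 x 18 mm. Origin: centre of the underside. Behind it, straight ahead of the robot, stands a fixed retort stand: a rod 0.43 m tall at x = 0.665, y = 0, whose clamp reaches towards the robot to x = 0.51 at z = 0.27, y from -0.02 to 0.04. Keep the arm, the gripper and what it carries clear of it: cross from side to side above z = 0.28 or keep close to the front edge.

How it is judged:
At the end, for the whole second after the job is handed in: Weight, cup, label roll and carton each stand in their matching recess: centre within 10 mm of the dock's centre, underside on the recess floor (1 to 7 mm above the dock's underside), tilt under 0.08 rad, at rest; the carton's long side within 0.25 rad of its dock's (horizontal distance between weight and dock_weight below 0.01 m and z of weight in the frame of dock_weight between 0.001 and 0.007 m and angle between each of weight, cup, label_roll, carton's own z axis and vertical below 0.08 rad and linear speed of each of weight, cup, label_roll, carton below 0.02 m/s and horizontal distance between cup and dock_cup below 0.01 m and z of cup in the frame of dock_cup between 0.001 and 0.007 m and horizontal distance between label_roll and dock_roll below 0.01 m and z of label_roll in the frame of dock_roll between 0.001 and 0.007 m and horizontal distance between carton and dock_carton below 0.01 m and z of carton in the frame of dock_carton between 0.001 and 0.007 m and angle between the y axis of carton and the x axis of dock_carton, either way round below 0.25 rad); the robot touches nothing.
It fails at once if one of the four things is tipped over (more than 0.7 rad) (angle between any of weight, cup, label_roll, carton's own z axis and vertical above 0.7 rad).
It fails at once if the tape roll or the timer is moved by more than 25 mm (distance of any of tape_roll, timer from where it was at the start of the episode above 0.025 m).
It also fails if it takes over 120 s, if anything falls off the work surface, if the arm or the gripper's body presses on something with over 40 N, if the wrist force passes 120 N, or if a joint passes its speed limit or range.

## Working session

There is one attempt and no reset: what is moved stays moved. The work goes in short steps, Python scripts to look and compute and a shell command to move; the robot and the scene stay as the last step left them, time stands still between calls to the robot, and variables do not carry over. Pictures are saved under pics/ and viewed, at most 14 in all, crops included, and the job is handed in when it is done.

```bash
mkdir -p pics; ls
python3 - <<'E'
from bench import ctrl,camera
import cv2,numpy as np
o=ctrl.get_obs();print(o['time_s'],o['eef_pos'],o['eef_rot'],o['opening'],ctrl.finger_overhang)
for n in ("top","scene"):
    c=camera(n);cv2.imwrite(f"pics/{n}0.png",c["color"]);print(n,{k:np.round(v,4).tolist() for k,v in c.items() if k!="color"})
    np.savez(f"pics/{n}0.npz",**c)
E
```

```text
pics
0.0 [ 0.16702713 -0.54964217  0.23840695] [-8.66241429e-04  9.89155412e-01  1.46870071e-01  5.32570928e-05] 0.9992116975397499 0.008
top {'fx': 398.5758, 'fy': 398.5758, 'cx': 283.7342, 'cy': 205.2966, 'xyz': [0.4344, -0.0733, 1.0279], 'rotation': [0.0507, -0.7015, 0.7099, -0.0374]}
scene {'fx': 519.8291, 'fy': 519.8291, 'cx': 286.998, 'cy': 211.6709, 'xyz': [-0.0971, 0.7452, 0.6358], 'rotation': [0.1717, -0.2858, 0.8144, -0.475]}
```

View pics/top0.png

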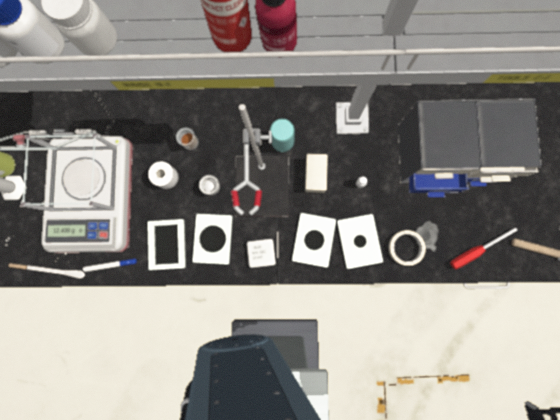

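View pics/scene0.png

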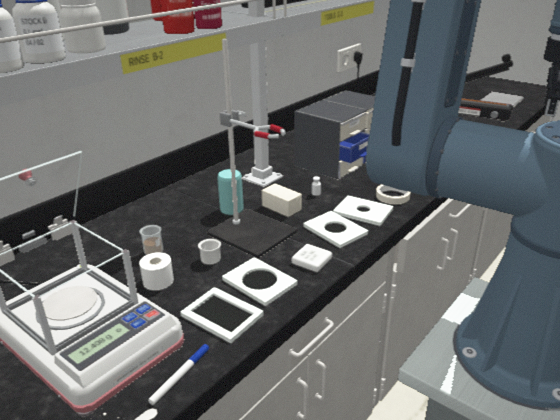

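The top view has the docks in a row, left to right: carton (166,244), roll (213,239), cup (314,240) and weight (360,241). Behind them are the roll (163,175), cup (209,185), carton (317,173) and weight (362,182). The timer is at (261,253). The carton and the cup must cross sides.

Run:
```python
import cv2,numpy as np
im=cv2.imread("pics/top0.png")[145:277,140:400];im=cv2.resize(im,None,fx=3,fy=3,interpolation=cv2.INTER_CUBIC)
for i in range(0,260,20): cv2.putText(im,str(140+i),(3*i,8),0,.3,(0,255,255));cv2.line(im,(3*i,8),(3*i,12),(0,255,255))
for j in range(0,130,20): cv2.putText(im,str(145+j),(0,3*j+4),0,.3,(0,255,255))
cv2.imwrite("pics/crop0.png",im)
```

```text
(no output)
```

View pics/crop0.png

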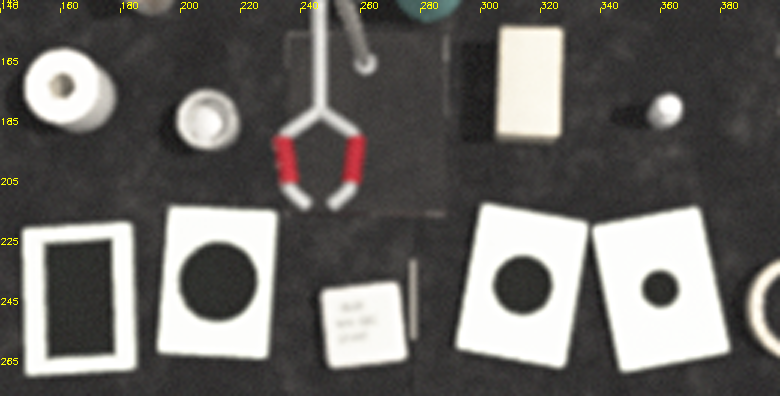

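```bash
cat > h.py <<'E'
import numpy as np,cv2
from scipy.spatial.transform import Rotation as R
def rot(q): return R.from_quat(np.roll(q,-1)) # wxyz
def ray(c,px,z,xyz=None,M=None):
    px=np.atleast_2d(px).astype(float)
    d=np.c_[(px[:,0]-c['cx'])/c['fx'],(px[:,1]-c['cy'])/c['fy'],np.ones(len(px))]
    if M is None: xyz,M=c['xyz'],rot(c['rotation']).as_matrix()
    d=d@np.asarray(M).T
    return (xyz+d*((z-xyz[2])/d[:,2])[:,None])[:,:2]
def wrist(name):
    from bench import ctrl,camera
    o=ctrl.get_obs();c=camera('wrist');cv2.imwrite(f'pics/{name}.png',c['color'])
    T=np.eye(4);T[:3,:3]=rot(o['eef_rot']).as_matrix();T[:3,3]=o['eef_pos'];T=T@c['hand_eye']
    np.savez(f'pics/{name}.npz',T=T,**c)
def wpos(name,px,z):
    c=np.load(f'pics/{name}.npz');T=c['T'];return ray(c,px,z,T[:3,3],T[:3,:3])
E
python3 - <<'E'
from h import *
c=dict(np.load('pics/top0.npz'))
f=lambda p,z:ray(c,np.array(p)/3+[140,145]-[1/3,1/3],z)
for n,p in dict(carton=[(22,229),(132,222),(136,369),(27,376)],roll=[(169,206),(278,211),(268,358),(158,352)],cup=[(483,203),(589,222),(565,369),(456,347)],weight=[(592,227),(698,206),(730,351),(622,373)]).items():
    w=f(p,.01);v=(w[0]+w[1]-w[2]-w[3])/2;print('dock',n,w.mean(0).round(4),'yaw',np.arctan2(v[1],v[0]).round(3),np.linalg.norm(v).round(3),np.linalg.norm(w[0]-w[1]).round(3))
print('recess',f([(81,299)],.01),f([(218,282),(523,285),(660,289)],.01).round(4))
print('roll',f([(63,87)],.05),'cup',f([(208,119)],.039),'weight',f([(670,103)],.048))
w=f([(500,26),(564,27),(560,137),(496,135)],.045);v=(w[0]+w[1]-w[2]-w[3])/2;print('carton',w.mean(0),np.arctan2(v[1],v[0]),np.linalg.norm(v),np.linalg.norm(w[0]-w[1]))
print('timer,tape',f([(365,325)],.018),f([(800,305)],.02))
w=rot(np.load('pics/top0.npz')['rotation']).as_matrix();print(w.round(3))
E
```

```text
dock carton [0.4658 0.2473] yaw 0.057 0.125 0.095
dock roll [0.4791 0.1285] yaw -0.061 0.125 0.094
dock cup [ 0.4732 -0.131 ] yaw -0.194 0.125 0.092
dock weight [ 0.4685 -0.2468] yaw 0.176 0.125 0.092
recess [[0.46533013 0.24577081]] [[ 0.4784  0.1287]
 [ 0.4729 -0.1308]
 [ 0.4682 -0.2464]]
roll [[0.64118537 0.25299523]] cup [[0.61424615 0.13299448]] weight [[ 0.62061018 -0.25349873]]
carton [ 0.64160942 -0.1381008 ] -0.05665691794438346 0.09333091941699916 0.053741975663984656
timer,tape [[0.4406459 0.0028099]] [[ 0.45326437 -0.36059006]]
[[-0.011 -0.992  0.124]
 [-1.     0.013  0.018]
 [-0.02  -0.124 -0.992]]
```

```bash
python3 -m pendant '[[0.2,0.13,0,0,0,-0.02],[0.2,0.13,0,0,0,-0.02],[0.2,0.13,0,0,0,-0.02],[0.2,0.13,0,0,0,-0.02],[0.2,0.13,0,0,0,-0.02],[0.2,0.13,0,0,0,-0.02],[0.2,0.13,0,0,0,-0.02],[0.2,0.13,-0.05,0,0,-0.02],[0.2,0.14,-0.05,0,0,-0.02],[0.2,0.14,-0.05,0,0,-0.01]]' 1; python3 -c "
from h import *;wrist('w1')"
```

```text
time_s: 1.35
eef_pos: [0.5681, -0.285, 0.2085]
eef_rot: [-0.0, 1.0, -0.002, -0.0]
wrist_force: [0.5, -0.9, -0.4]
opening: 1.002
grasp_force: 0.0
```

View pics/w1.png

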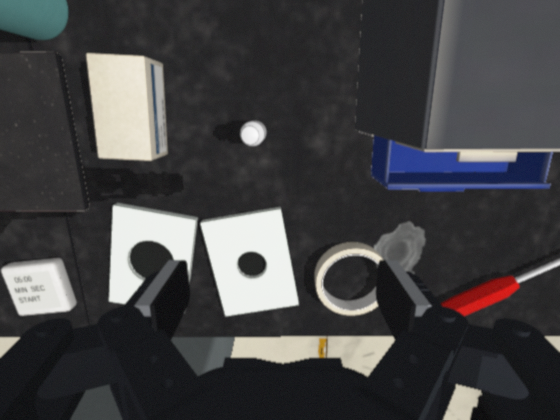

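The wrist view shows the weight knob at (253,132), the weight recess at (252,264), the cup recess at about (152,258), and the carton top corners at (88,54), (147,57), (154,160) and (98,158).

Run:
```python
from h import *
print(wpos('w1',[(253,132)],.048).round(4),wpos('w1',[(252,263.5),(152,258)],.01).round(4),wpos('w1',[(202,220),(283,208),(298,305),(223,315)],.01).mean(0).round(4))
w=wpos('w1',[(88,54),(147,57),(154,160),(98,158)],.045);v=(w[0]+w[1]-w[2]-w[3])/2;print(w.mean(0),np.arctan2(v[1],v[0]),w.round(3).tolist())
```

```text
[[ 0.6215 -0.2591]] [[ 0.4705 -0.2501]
 [ 0.4779 -0.1354]] [ 0.4695 -0.2497]
[ 0.64132251 -0.14196257] -0.06255090311306262 [[0.687, -0.12], [0.684, -0.17], [0.596, -0.165], [0.598, -0.113]]
```

```bash
python3 -m pendant '[[0.13,0.07,0,0,0,0],[0.135,0.07,0,0,0,0],[0,0,-0.15,0,0,0],[0,0,-0.15,0,0,0],[0,0,-0.15,0,0,0],[0,0,-0.15,0,0,0],[0,0,-0.15,0,0,0],[0,0,-0.1,0,0,0],[0,0,-0.06,0,0,0],[0,0,-0.04,0,0,0]]' 1; python3 -c "
from h import *;wrist('w2')"
```

```text
time_s: 2.65
eef_pos: [0.6203, -0.2584, 0.0191]
eef_rot: [0.0, 1.0, -0.002, 0.0]
wrist_force: [0.2, 0.2, -0.9]
opening: 1.001
grasp_force: 0.0
```

View pics/w2.png

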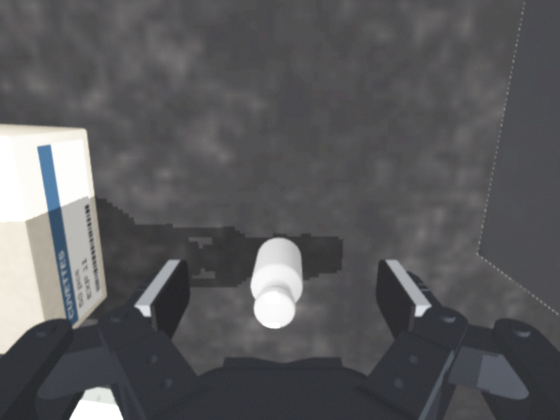

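The weight stands midway between the pads, with its knob at (274,307). I'll close the gripper.

```bash
python3 -c "
from h import *;print(wpos('w2',[(274,307)],.048))"; python3 -m pendant '[[0,0,0,0,0,0],[0,0,0,0,0,0],[0,0,0,0,0,0],[0,0,0,0,0,0],[0,0,0,0,0,0],[0,0,0,0,0,0],[0,0,0,0,0,0],[0,0,0.1,0,0,0],[0,0,0.1,0,0,0],[0,0,0,0,0,0]]' -1
```

```text
[[ 0.62066976 -0.25564248]]
time_s: 3.95
eef_pos: [0.622, -0.2595, 0.0627]
eef_rot: [0.002, 1.0, -0.002, 0.002]
wrist_force: [0.5, -0.7, -1.7]
opening: 0.232
grasp_force: 58.8
```

```bash
python3 -m pendant '[[-0.1,0.01,0,0,0,0],[-0.15,0.01,0,0,0,0],[-0.15,0.01,0,0,0,0],[-0.15,0.01,0,0,0,0],[-0.1,0.01,0,0,0,0],[-0.1,0,0,0,0,0],[-0.01,0,-0.05,0,0,0],[0,0,0,0,0,0],[0,0,0,0,0,0],[0,0,0,0,0,0]]' -1; python3 -c "
from h import *;wrist('w3')"
```

```text
time_s: 5.2
eef_pos: [0.4687, -0.2483, 0.0494]
eef_rot: [0.0, 1.0, -0.002, 0.0]
wrist_force: [-0.4, -0.6, -0.9]
opening: 0.227
grasp_force: 58.8
```

View pics/w3.png

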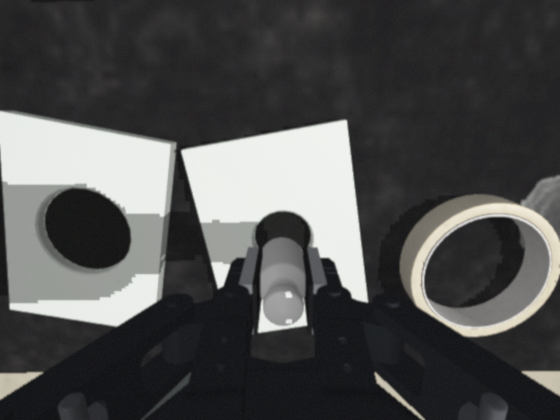

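The hole spans about x 255–313 with its top edge at row 211. The knob is at (284,304) and the cup recess centre is about (87,228).

```bash
python3 -c "
from h import *
print(wpos('w3',[(255,237),(313,237),(284,211),(182,150),(347,120)],.01).round(4).tolist());print(wpos('w3',[(284,304)],.048+.0304))
print('cup dock',wpos('w3',[(38,225),(131,230),(83,187),(95,270)],.01).round(4).tolist())"
```

```text
[[0.4699, -0.2327], [0.4698, -0.2669], [0.4859, -0.2498], [0.5208, -0.1944], [0.5364, -0.2832]]
[[ 0.47043585 -0.24942384]]
cup dock [[0.4777, -0.1066], [0.4745, -0.1603], [0.5004, -0.1369], [0.4485, -0.1348]]
```

```bash
python3 -m pendant '[[0,0,-0.03,0,0,0],[0,0,-0.03,0,0,0],[0,0,-0.03,0,0,0],[0,0,-0.02,0,0,0],[0,0,-0.015,0,0,0],[0,0,-0.005,0,0,0],[0,0,0,0,0,0],[0,0,0,0,0,0],[0,0,0,0,0,0],[0,0,0,0,0,0]]' -1
python3 -m pendant '[[0,0,0,0,0,0],[0,0,0,0,0,0],[0,0,0,0,0,0],[0,0,0.02,0,0,0],[0,0,0.08,0,0,0],[0,0,0.15,0,0,0],[0,0,0.2,0,0,0],[0,0,0.2,0,0,0],[0.1,0,0.2,0,0,0],[0.1,0,0,0,0,0]]' -0.2; python3 -c "
from h import *;wrist('w4')"
```

```text
time_s: 6.5
eef_pos: [0.4681, -0.2481, 0.024]
eef_rot: [-0.0, 1.0, -0.002, -0.0]
wrist_force: [-3.4, 2.4, 7.0]
opening: 0.227
grasp_force: 59.7
time_s: 7.75
eef_pos: [0.5107, -0.2499, 0.1993]
eef_rot: [0.003, 1.0, -0.002, 0.004]
wrist_force: [0.1, 0.9, -0.5]
opening: 0.396
grasp_force: 0.0
```

View pics/w4.png

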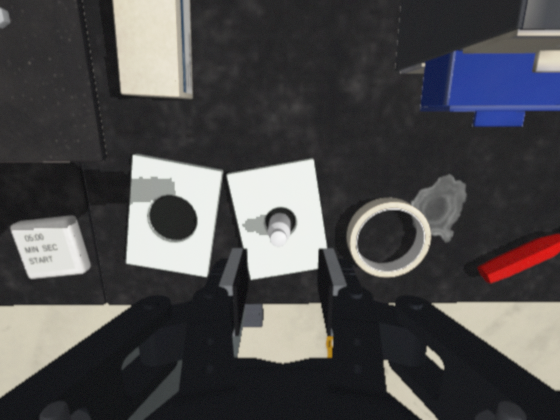

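The weight stands in its recess. The carton is next.

```bash
python3 -c "
from h import *
print(wpos('w4',[(280,237)],.052),wpos('w4',[(172.5,218.5)],.01),wpos('w4',[(134,154),(223,171),(209,276),(126,263)],.01).mean(0))"
python3 -m pendant '[[0.1,0.09,0,0,0,-0.01],[0.11,0.09,0,0,0,-0.01],[0.11,0.09,0,0,0,-0.01],[0.11,0.09,0,0,0,-0.01],[0.11,0.09,0,0,0,0],[0.11,0.095,0,0,0,0],[0,0,-0.15,0,0,0],[0,0,-0.15,0,0,0],[0,0,-0.1,0,0,0],[0,0,0,0,0,0]]' 1; python3 -c "
from h import *;wrist('w5')"
```

```text
[[ 0.46856012 -0.24891028]] [[ 0.47347252 -0.13369353]] [ 0.47325381 -0.13427237]
time_s: 9.05
eef_pos: [0.6367, -0.1388, 0.1117]
eef_rot: [-0.001, 0.999, -0.033, -0.002]
wrist_force: [0.3, -0.2, 1.7]
opening: 1.004
grasp_force: 0.0
```

View pics/w5.png

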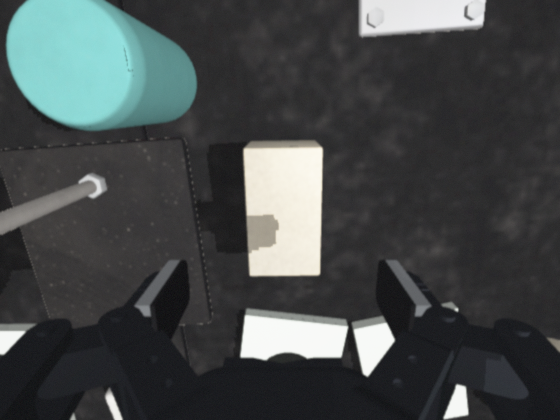

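```bash
python3 -c "
from h import *
w=wpos('w5',[(245,149),(322,149),(320,276),(249,276)],.045);v=(w[0]+w[1]-w[2]-w[3])/2;print(w.round(4).tolist(),w.mean(0),np.arctan2(v[1],v[0]),np.linalg.norm(v))
c=np.load('pics/w5.npz');print(c['T'])"
```

```text
[[0.6872, -0.1191], [0.684, -0.1673], [0.5949, -0.1632], [0.5981, -0.1131]] [ 0.64105719 -0.14067724] -0.056759084565076195 0.08924950370600529
[[-6.56568334e-02 -9.54652470e-01 -2.90392564e-01  7.10321316e-01]
 [-9.97841776e-01  6.25275978e-02  2.00521855e-02 -1.44338115e-01]
 [-9.85318951e-04  2.91082395e-01 -9.56697480e-01  2.46765426e-01]
 [ 0.00000000e+00  0.00000000e+00  0.00000000e+00  1.00000000e+00]]
```

```bash
python3 -m pendant '[[0.01,-0.005,-0.1,0,0,0],[0.01,0,-0.1,0,0,0],[0,0,-0.1,0,0,0],[0,0,-0.08,0,0,0],[0,0,-0.05,0,0,0],[0,0,-0.03,0,0,0],[0,0,0,0,0,0],[0,0,0,0,0,0],[0,0,0,0,0,0],[0,0,0,0,0,0]]' 1
python3 -m pendant '[[0,0,0,0,0,0],[0,0,0,0,0,0],[0,0,0,0,0,0],[0,0,0,0,0,0],[0,0,0,0,0,0],[0,0,0,0,0,0],[0,0,0.1,0,0,0],[0,0,0.15,0,0,0],[0,0,0.15,0,0,0],[0,0,0,0,0,0]]' -1; python3 -c "
from h import *;wrist('w6')"
```

```text
time_s: 10.35
eef_pos: [0.6424, -0.1403, 0.0218]
eef_rot: [0.0, 0.999, -0.033, 0.0]
wrist_force: [-0.6, -0.1, 0.2]
opening: 0.996
grasp_force: 0.0
time_s: 11.6
eef_pos: [0.6442, -0.141, 0.1052]
eef_rot: [0.001, 0.999, -0.033, 0.003]
wrist_force: [-0.8, 0.2, -0.7]
opening: 0.573
grasp_force: 62.7
```

View pics/w6.png

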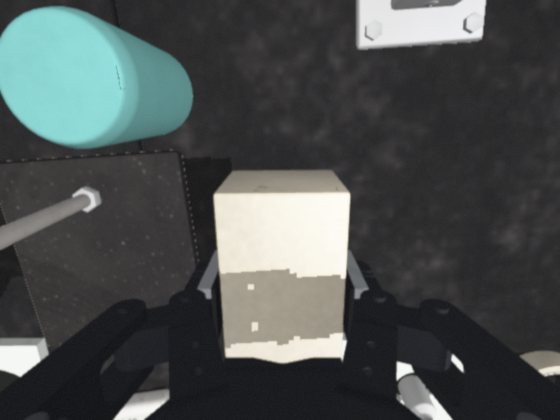

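The carton is held squarely. I'll carry it along the front edge to the left.

```bash
python3 -c "
from h import *
print(wpos('w6',[(215,194),(350,191)],.128))"
python3 -m pendant '[[-0.15,0,0,0,0,0],[-0.2,0,0,0,0,0],[-0.22,0,0,0,0,0],[-0.22,0,0,0,0,0],[-0.22,0,0,0,0,0],[-0.2,0.05,0,0,0,0],[0,0.15,0,0,0,0],[0,0.2,0,0,0,0.01],[0,0.2,0,0,0,0.01],[0,0.2,0,0,0,0.01]]' -1
python3 -m pendant '[[0,0.2,0,0,0,0.01],[0,0.2,0,0,0,0.01],[0,0.2,0,0,0,0.01],[0,0.2,0,0,0,0.01],[0,0.15,0,0,0,0],[0,0.12,0,0,0,0],[0,0.05,0,0,0,0],[0,0,0,0,0,0],[0,0,0,0,0,0],[0,0,0,0,0,0]]' -1; python3 -c "
from h import *;wrist('w7')"
```

```text
[[ 0.6891861  -0.11973683]
 [ 0.68706796 -0.16892402]]
time_s: 12.9
eef_pos: [0.3988, 0.0212, 0.1003]
eef_rot: [-0.0, 1.0, -0.01, -0.001]
wrist_force: [0.9, 0.4, -0.7]
opening: 0.575
grasp_force: 62.6
time_s: 14.15
eef_pos: [0.4002, 0.243, 0.1012]
eef_rot: [0.0, 1.0, 0.021, -0.0]
wrist_force: [-0.1, -0.5, -1.0]
opening: 0.579
grasp_force: 62.6
```

View pics/w7.png

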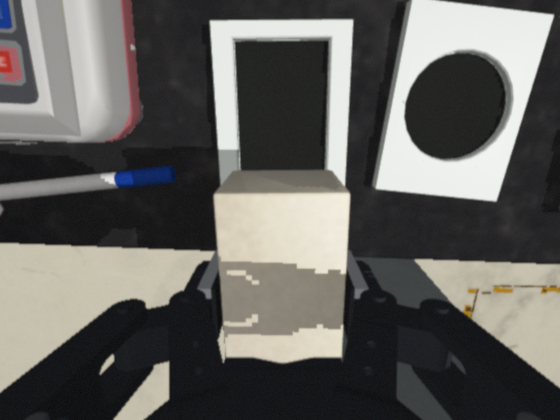

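```bash
python3 -c "
from h import *
w=wpos('w7',[(211,21),(353,19),(218,183),(347,180)],.01);print(w.round(4).tolist())
u=np.arctan2(*(w[0]-w[2])[::-1]),np.arctan2(*(w[1]-w[3])[::-1]);m=(w[0]+w[1])/2;y=np.mean(u);d=(w[0]-w[1]);y2=np.arctan2(-d[0],d[1]);print(u,y2,m-.061*np.array([np.cos(y),np.sin(y)]))
print('recess',wpos('w7',[(234,39),(329,38)],.01).round(4).tolist())
b=wpos('w7',[(215,194),(350,191)],.0235+.1012-.0),;print('box top',b)
print('roll dock',wpos('w7',[(404,105),(513,105),(460,50),(458,160)],.01).round(4).tolist(),wpos('w7',[(411,0),(553,15),(497,202),(374,187)],.01).mean(0))"
```

```text
[[0.5247, 0.293], [0.5297, 0.2035], [0.42, 0.2901], [0.4263, 0.1968]]
(np.float64(0.027537744264807883), np.float64(0.06500547454673822)) 0.05594076754804311 [0.46622321 0.24544591]
recess [[0.515, 0.2785], [0.5182, 0.2177]]
box top (array([[0.44296558, 0.26880525],
       [0.44619198, 0.22009498]]),)
roll dock [[0.4796, 0.1635], [0.4828, 0.0897], [0.5149, 0.1325], [0.4442, 0.1195]] [0.4788877  0.12696842]
```

```bash
python3 -m pendant '[[0.08,0.01,0,0,0,0.005],[0.12,0.006,0,0,0,0],[0.09,0,0,0,0,0],[0.04,0,-0.05,0,0,0],[0,0,-0.1,0,0,0],[0,0,-0.1,0,0,0],[0,0,-0.05,0,0,0],[0,0,-0.03,0,0,0],[0,0,0,0,0,0],[0,0,0,0,0,0]]' -1
python3 -m pendant '[[0,0,-0.01,0,0,0],[0,0,-0.01,0,0,0],[0,0,-0.01,0,0,0],[0,0,-0.01,0,0,0],[0,0,-0.005,0,0,0],[0,0,0,0,0,0],[0,0,0,0,0,0],[0,0,0,0,0,0],[0,0,0,0,0,0],[0,0,0,0,0,0]]' -1
```

```text
time_s: 15.45
eef_pos: [0.4666, 0.2472, 0.0359]
eef_rot: [-0.0, 1.0, 0.026, 0.001]
wrist_force: [0.1, 0.4, -0.9]
opening: 0.577
grasp_force: 62.7
time_s: 16.7
eef_pos: [0.4661, 0.247, 0.0263]
eef_rot: [-0.0, 1.0, 0.026, 0.0]
wrist_force: [0.3, -0.2, -1.4]
opening: 0.577
grasp_force: 62.7
```

```bash
python3 -m pendant '[[0,0,0,0,0,0],[0,0,0,0,0,0],[0,0,0,0,0,0],[0,0,0.02,0,0,0],[0,0,0.08,0,0,0],[0,0,0.15,0,0,0],[0,0,0.2,0,0,0],[0,0,0.2,0,0,0],[0.1,0,0.1,0,0,0],[0.2,0,0,0,0,0]]' 0.6
python3 -m pendant '[[0.2,0,0,0,0,-0.02],[0.15,0,0,0,0,-0.01],[0,0,0,0,0,0],[0,0,0,0,0,0],[0,0,0,0,0,0],[0,0,0,0,0,0],[0,0,0,0,0,0],[0,0,0,0,0,0],[0,0,0,0,0,0],[0,0,0,0,0,0]]' 1
python3 -c "
from h import *;wrist('w8')"
```

```text
time_s: 17.95
eef_pos: [0.5275, 0.2478, 0.1806]
eef_rot: [-0.001, 1.0, 0.026, 0.003]
wrist_force: [0.0, -0.2, -0.1]
opening: 0.801
grasp_force: 0.0
time_s: 19.2
eef_pos: [0.5961, 0.247, 0.1762]
eef_rot: [0.0, 1.0, 0.002, -0.0]
wrist_force: [0.8, 0.5, 0.1]
opening: 1.003
grasp_force: 0.0
```

View pics/w8.png

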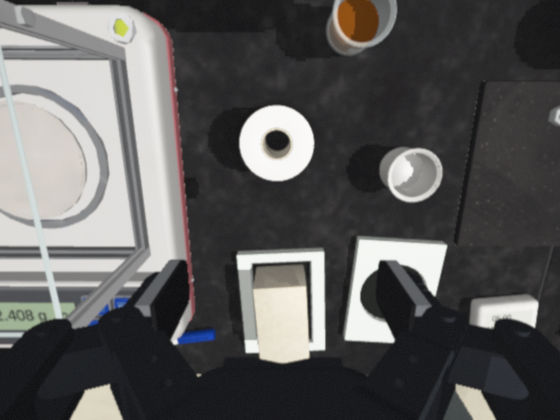

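The carton is seated in its recess. The roll top is centred at (277,143), the cup rim at (411,175), and the balance edge is near x=178.

```bash
python3 -c "
from h import *
print('roll',wpos('w8',[(277,143)],.05),'cup',wpos('w8',[(411,175)],.039))
for z in (0,.03,.06): print('bal',wpos('w8',[(180,150),(188,250)],z).round(3).tolist())
b=wpos('w8',[(253,265),(306,265),(310,362),(259,362)],.049);print('carton',b.round(4).tolist(),b[:2].mean(0)-[.045,.0025])
w=wpos('w8',[(237,251),(324,248)],.01);print(w,w.mean(0)-[.061,.003])"
```

```text
roll [[0.64306478 0.25103081]] cup [[0.61519151 0.13506973]]
bal [[0.631, 0.346], [0.525, 0.346]]
bal [[0.635, 0.336], [0.539, 0.337]]
bal [[0.638, 0.327], [0.553, 0.327]]
carton [[0.5334, 0.2728], [0.5336, 0.2246], [0.4255, 0.2177], [0.4253, 0.2691]] [0.48847465 0.24623629]
[[0.52902344 0.29284308]
 [0.53284079 0.20334397]] [0.46993211 0.24509352]
```

```bash
python3 -m pendant '[[0.1,0.008,0,0,0,0],[0.1,0.009,0,0,0,0],[0.03,0,-0.1,0,0,0],[0,0,-0.15,0,0,0],[0,0,-0.15,0,0,0],[0,0,-0.15,0,0,0],[0,0,-0.1,0,0,0],[0,0,-0.08,0,0,0],[0,0,-0.05,0,0,0],[0,0,0,0,0,0]]' 1
python3 -m pendant '[[0,0,0,0,0,0],[0,0,0,0,0,0],[0,0,0,0,0,0],[0,0,0,0,0,0],[0,0,0,0,0,0],[0,0,0,0,0,0],[0,0,0.1,0,0,0],[0,0,0.15,0,0,0],[0,0,0.05,0,0,0],[0,0,0,0,0,0]]' -1; python3 -c "
from h import *;wrist('w9')"
```

```text
time_s: 20.5
eef_pos: [0.6419, 0.2503, 0.0198]
eef_rot: [0.0, 1.0, 0.002, -0.0]
wrist_force: [0.4, 1.0, -0.4]
opening: 1.001
grasp_force: 0.0
time_s: 21.75
eef_pos: [0.6426, 0.2505, 0.0814]
eef_rot: [-0.0, 1.0, 0.002, 0.001]
wrist_force: [0.2, -0.4, -1.4]
opening: 0.674
grasp_force: 64.5
```

View pics/w9.png

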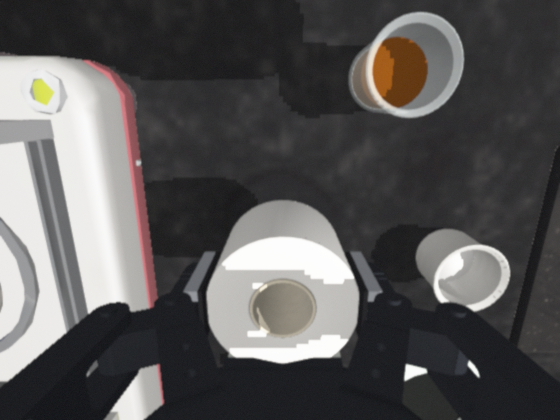

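```bash
python3 -c "
from h import *
print(wpos('w9',[(282,307)],.0502+.0613),wpos('w9',[(207,300),(359,300),(282,237)],.0502+.0613), 'cup',wpos('w9',[(471,277)],.039))"
python3 -m pendant '[[0,0,0.12,0,0,0],[-0.12,-0.09,0.03,0,0,0],[-0.15,-0.12,0,0,0,0],[-0.15,-0.12,0,0,0,0],[-0.15,-0.11,0,0,0,0],[-0.15,-0.11,0,0,0,0],[-0.1,-0.07,-0.1,0,0,0],[0,0,-0.05,0,0,0],[0,0,0,0,0,0],[0,0,0,0,0,0]]' -1; python3 -c "
from h import *;wrist('w10')"
```

```text
[[0.64370928 0.25014547]] [[0.64661236 0.27851171]
 [0.64691481 0.22105534]
 [0.67238069 0.25028308]] cup [[0.6163779  0.13233177]]
time_s: 23.05
eef_pos: [0.4791, 0.1268, 0.0806]
eef_rot: [-0.0, 1.0, 0.002, 0.0]
wrist_force: [-0.3, 0.9, -0.9]
opening: 0.682
grasp_force: 64.5
```

View pics/w10.png

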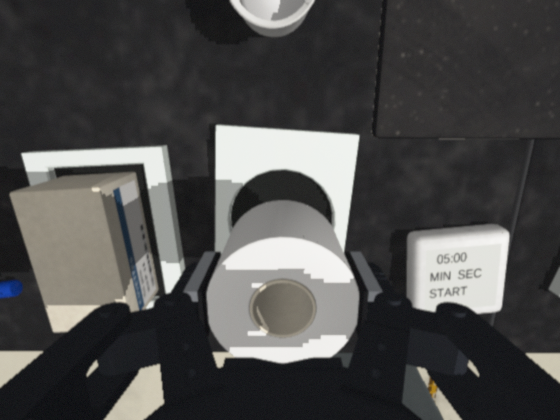

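```bash
python3 -c "
from h import *
w=wpos('w10',[(282,170),(229,212),(335,212),(215,125),(358,135)],.01);print(w.round(4).tolist());y=-.061;print(w[3:].mean(0)-.061*np.array([np.cos(y),np.sin(y)]), w[0]-[.036,0])"
python3 -m pendant '[[0,0,-0.05,0,0,0],[0,0,-0.1,0,0,0],[0,0,-0.06,0,0,0],[0,0,-0.03,0,0,0],[0,0,-0.02,0,0,0],[0,0,0,0,0,0],[0,0,0,0,0,0],[0,0,0,0,0,0],[0,0,0,0,0,0],[0,0,0,0,0,0]]' -1
```

```text
[[0.5145, 0.1267], [0.4855, 0.1625], [0.4859, 0.0906], [0.5427, 0.1688], [0.5371, 0.0788]]
[0.47901334 0.12753253] [0.4784682  0.12670942]
time_s: 24.35
eef_pos: [0.4781, 0.1264, 0.0284]
eef_rot: [-0.0, 1.0, 0.002, 0.0]
wrist_force: [-0.7, -0.4, -0.9]
opening: 0.682
grasp_force: 64.5
```

```bash
python3 -m pendant '[[0,0,-0.01,0,0,0],[0,0,-0.01,0,0,0],[0,0,0,0,0,0],[0,0,0,0,0,0],[0,0,0,0,0,0],[0,0,0,0,0,0],[0,0,0,0,0,0],[0,0,0,0,0,0],[0,0,0,0,0,0],[0,0,0,0,0,0]]' -1
python3 -m pendant '[[0,0,0,0,0,0],[0,0,0,0,0,0],[0,0,0,0,0,0],[0,0,0,0,0,0],[0,0,0.08,0,0,0],[0,0,0.15,0,0,0],[0,0,0.2,0,0,0],[0,0,0.1,0,0,0],[0.1,0,0.1,0,0,0],[0.1,0,0,0,0,0]]' 1
python3 -m pendant '[[0.15,0,0,0,0,0],[0.15,0.01,0,0,0,0],[0,0,0,0,0,0],[0,0,0,0,0,0],[0,0,0,0,0,0],[0,0,0,0,0,0],[0,0,0,0,0,0],[0,0,0,0,0,0],[0,0,0,0,0,0],[0,0,0,0,0,0]]' 1
python3 -c "
from h import *;wrist('w11')"
```

```text
time_s: 25.6
eef_pos: [0.4783, 0.1264, 0.0259]
eef_rot: [0.0, 1.0, 0.002, -0.0]
wrist_force: [-7.4, -1.0, 19.6]
opening: 0.679
grasp_force: 66.6
time_s: 26.85
eef_pos: [0.5202, 0.1266, 0.1538]
eef_rot: [-0.0, 1.0, 0.002, 0.003]
wrist_force: [-1.1, -0.4, -0.5]
opening: 0.998
grasp_force: 0.0
time_s: 28.1
eef_pos: [0.5781, 0.1284, 0.1502]
eef_rot: [-0.0, 1.0, 0.002, -0.0]
wrist_force: [0.9, -1.2, 0.2]
opening: 1.007
grasp_force: 0.0
```

View pics/w11.png

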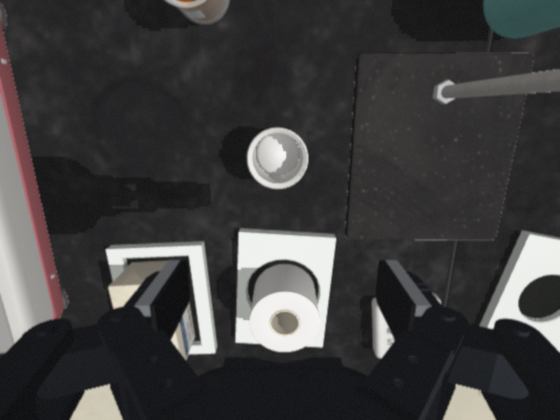

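The roll is seated. The cup rim is centred at (277,158).

```bash
python3 -c "
from h import *
print('cup',wpos('w11',[(277,158)],.039),'rolltop',wpos('w11',[(285,322)],.054))"
```

```text
cup [[0.61515173 0.13221768]] rolltop [[0.47788301 0.12512907]]
```

```bash
python3 -m pendant '[[0.1,0.01,0,0,0,0],[0.085,0.01,0,0,0,0],[0,0,-0.1,0,0,0],[0,0,-0.15,0,0,0],[0,0,-0.15,0,0,0],[0,0,-0.12,0,0,0],[0,0,-0.09,0,0,0],[0,0,-0.05,0,0,0],[0,0,-0.03,0,0,0],[0,0,0,0,0,0]]' 1
python3 -m pendant '[[0,0,0,0,0,0],[0,0,0,0,0,0],[0,0,0,0,0,0],[0,0,0,0,0,0],[0,0,0,0,0,0],[0,0,0,0,0,0],[0,0,0,0,0,0],[0,0,0.1,0,0,0],[0,0,0.1,0,0,0],[0,0,0,0,0,0]]' -1; python3 -c "
from h import *;wrist('w12')"
```

```text
time_s: 29.4
eef_pos: [0.6152, 0.1324, 0.0124]
eef_rot: [0.0, 1.0, 0.002, 0.0]
wrist_force: [-0.9, -0.2, 0.6]
opening: 0.999
grasp_force: 0.0
time_s: 30.65
eef_pos: [0.6174, 0.1325, 0.0557]
eef_rot: [-0.0, 1.0, 0.002, 0.003]
wrist_force: [-0.2, -0.8, 0.0]
opening: 0.495
grasp_force: 60.6
```

View pics/w12.png

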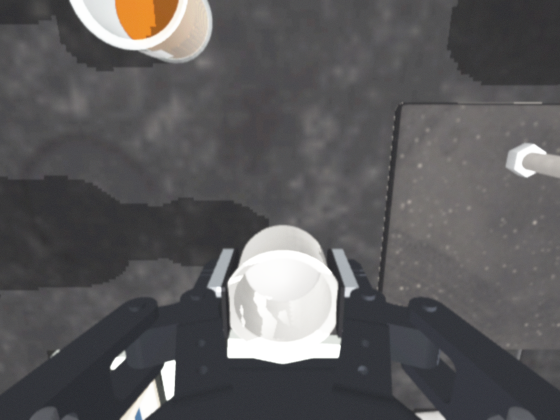

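The cup is held by its body, with the opening reading 42 mm. I've now used up my picture views, so the remaining checks will be numeric. I'll cross along the front edge.

```bash
python3 -m pendant '[[0,0,0.15,0,0,0],[-0.075,0,0.15,0,0,0],[-0.2,0,0,0,0,0],[-0.2,0,0,0,0,0],[-0.2,0,0,0,0,0],[-0.2,0,0,0,0,0],[-0.2,-0.05,0,0,0,0],[0,-0.15,0,0,0,0],[0,-0.2,0,0,0,0],[0,-0.2,0,0,0,0]]' -1
python3 -m pendant '[[0,-0.2,0,0,0,0],[0,-0.2,0,0,0,0],[0,-0.2,0,0,0,0],[0.1,-0.13,0,0,0,0],[0.15,0,0,0,0,0],[0.1175,0,0,0,0,0],[0,0,-0.1,0,0,0],[0,0,-0.1,0,0,0],[0,0,-0.05,0,0,0],[0,0,0,0,0,0]]' -1
```

```text
time_s: 31.95
eef_pos: [0.3996, 0.0115, 0.1121]
eef_rot: [-0.0, 1.0, 0.002, -0.0]
wrist_force: [1.0, 0.2, -0.7]
opening: 0.496
grasp_force: 60.7
time_s: 33.2
eef_pos: [0.4729, -0.1332, 0.0615]
eef_rot: [-0.001, 1.0, 0.002, -0.001]
wrist_force: [0.3, 0.2, -0.6]
opening: 0.496
grasp_force: 60.7
```

Run:
```python
from h import *
wrist('w13');g=cv2.cvtColor(cv2.imread('pics/w13.png'),6).astype(int)
def tr(px):
    px=np.array(px);v=g[px[:,1],px[:,0]]>130;i=np.flatnonzero(v[1:]!=v[:-1]);return px[i]
for c in (260,284,305): t=tr([(c,r) for r in range(60,300)]);print(c,t[:,1].tolist(),wpos('w13',t,.01).round(4).tolist())
for r in (180,200,210,220): t=tr([(c,r) for c in range(100,460)]);print(r,t[:,0].tolist(),wpos('w13',t,.01).round(4).tolist())
```

```text
260 [123, 194, 253] [[0.5384, -0.1207], [0.4968, -0.1201], [0.4578, -0.1195]]
284 [128, 189, 249, 298] [[0.5357, -0.1343], [0.5, -0.1345], [0.4607, -0.1348], [0.4249, -0.135]]
305 [132, 196, 253, 277, 295] [[0.5336, -0.1463], [0.4957, -0.1473], [0.4579, -0.1483], [0.4407, -0.1487], [0.4273, -0.149]]
180 [214, 369, 387] [[0.5053, -0.0927], [0.5058, -0.1852], [0.5059, -0.1959]]
200 [211, 251, 310, 363, 388] [[0.4929, -0.0902], [0.493, -0.1145], [0.4932, -0.1504], [0.4934, -0.1826], [0.4935, -0.1978]]
210 [210, 241, 318, 360, 389] [[0.4865, -0.0892], [0.4866, -0.1082], [0.4869, -0.1555], [0.487, -0.1813], [0.4871, -0.199]]
220 [209, 237, 321, 358, 390, 448] [[0.48, -0.0882], [0.4801, -0.1055], [0.4804, -0.1576], [0.4805, -0.1805], [0.4806, -0.2003], [0.4808, -0.2362]]
```

The recess centre comes out at about (0.473,-0.1325) and the cup is within 1 mm of it. I'll lower it.

```bash
python3 -m pendant '[[0,0.004,-0.05,0,0,0],[0,0,-0.06,0,0,0],[0,0,-0.05,0,0,0],[0,0,-0.03,0,0,0],[0,0,-0.015,0,0,0],[0,0,-0.01,0,0,0],[0,0,-0.005,0,0,0],[0,0,0,0,0,0],[0,0,0,0,0,0],[0,0,0,0,0,0]]' -1
```

```text
time_s: 34.5
eef_pos: [0.4737, -0.1329, 0.0184]
eef_rot: [0.0, 1.0, 0.002, 0.0]
wrist_force: [0.2, -0.5, 0.3]
opening: 0.498
grasp_force: 60.7
```

```bash
python3 -m pendant '[[0,0,-0.005,0,0,0],[0,0,-0.003,0,0,0],[0,0,0,0,0,0],[0,0,0,0,0,0],[0,0,0,0,0,0],[0,0,0,0,0,0],[0,0,0,0,0,0],[0,0,0,0,0,0],[0,0,0,0,0,0],[0,0,0,0,0,0]]' -1
python3 -m pendant '[[0,0,0,0,0,0],[0,0,0,0,0,0],[0,0,0,0,0,0],[0,0,0,0,0,0],[0,0,0,0,0,0],[0,0,0.05,0,0,0],[0,0,0.15,0,0,0],[0,0,0.2,0,0,0],[0,0,0.2,0,0,0],[0,0,0,0,0,0]]' 0.9
python3 -m pendant '[[-0.15,-0.1,0,0,0,0],[-0.2,-0.2,0.1,0,0,0],[-0.2,-0.2,0.1,0,0,0],[-0.15,-0.2,0,0,0,0],[0,-0.2,0,0,0,0],[0,0,0,0,0,0],[0,0,0,0,0,0],[0,0,0,0,0,0],[0,0,0,0,0,0],[0,0,0,0,0,0]]' 0.9
python3 - <<'E'
from h import *
from bench import camera
c=camera('top');cv2.imwrite('pics/top1.png',c['color']);g=cv2.cvtColor(c['color'],cv2.COLOR_BGR2GRAY)
a=cv2.imread('pics/top0.png',0)
for n,(x,y) in dict(timer=(261,253),tape=(407,247)).items(): print(n,cv2.absdiff(g,a)[y-18:y+18,x-18:x+18].mean())
p=dict(xyz=c['xyz'],M=rot(c['rotation']).as_matrix())
def proj(P): q=p['M'].T@(np.array(P)-p['xyz']);return q[0]/q[2]*c['fx']+c['cx'],q[1]/q[2]*c['fy']+c['cy']
for n,P,r in (('cup',(.473,-.131,.043),.0235),('roll',(.479,.1285,.054),.03),('weight',(.4685,-.2465,.052),.008),('carton',(.4655,.2465,.049),.03)):
    u,v=proj(P);x,y=int(u),int(v);k=16 if n!='carton' else 24
    s=cv2.resize(g[y-k:y+k+1,x-k:x+k+1],None,fx=.5,fy=.5,interpolation=cv2.INTER_AREA);print(n,u,v);print('\n'.join(''.join(' .:-=+*#%@'[min(9,i//26)]*2 for i in row) for row in s))
E
```

```text
time_s: 35.75
eef_pos: [0.474, -0.1329, 0.0175]
eef_rot: [0.0, 1.0, 0.002, 0.0]
wrist_force: [-2.1, 1.8, 7.9]
opening: 0.498
grasp_force: 61.1
time_s: 37.0
eef_pos: [0.4761, -0.1341, 0.1409]
eef_rot: [0.002, 1.0, 0.002, 0.004]
wrist_force: [-0.3, 0.9, 0.0]
opening: 0.949
grasp_force: 0.0
time_s: 38.25
eef_pos: [0.3338, -0.3123, 0.1767]
eef_rot: [0.0, 1.0, 0.003, 0.0]
wrist_force: [0.9, 0.2, 0.4]
opening: 0.947
grasp_force: 0.0
timer 2.191358024691358
tape 2.8464506172839505
cup 314.8225283690902 239.11284523132053
##@@@@@@@@@@@@@@@@@@@@@@@@@@@@@@
%%@@@@@@@@@@@@@@@@@@@@@@@@@@@@@@
@@@@@@@@@@@@@@@@@@@@@@@@@@@@@@@@
@@@@@@@@@@@@%%%%%%@@@@@@@@@@@@@@
@@@@%%##############%%@@@@@@@@@@
%%####++**%%%%##******##@@@@@@@@
####**++%%%%@@@@%%****++##@@@@@@
####**==%%%%@@@@@@##****##@@@@@@
####**==%%%%@@@@@@##******@@@@@@
####**==%%%%%%@@@@##****##@@@@@@
######==**%%%%@@%%******%%@@@@@@
%%####++==##%%##****####%%@@@@@@
@@@@####++++**########%%@@@@@@@@
@@@@@@@@@@@@########@@@@@@@@@@@@
@@@@@@@@@@@@@@@@@@@@@@@@@@@@@@@@
@@@@@@@@@@@@@@@@@@@@@@@@@@@@@@@@
roll 208.87268929997919 237.69678749747086
::==@@@@@
[... 1612 characters left out ...]
##**==**@@@@##
..::::....==##@@@@@@@@@@@@@@@@@@@@##**==**@@@@##
....::....==##%%@@@@@@@@@@@@@@@@@@##**==**@@@@%%
::........--##%%@@@@@@@@@@@@@@@@@@##**++**@@@@%%
..........--##%%@@@@@@@@@@@@@@@@@@##**++++@@@@%%
..........--**%%@@@@@@@@@@@@@@@@@@##**++++@@@@%%
..........--##%%@@@@@@@@@@@@@@@@@@##++==++@@@@%%
..........--##%%@@@@@@@@@@@@@@@@@@##++==++@@@@%%
..........--##%%@@@@@@@@@@@@@@@@@@##++++++@@@@%%
..::::::..--##%%@@@@@@@@@@@@@@@@@@%%++++++@@@@%%
..::::::..--**%%@@@@@@@@@@@@@@@@@@%%**++++@@@@@@
..::::::..--**%%@@@@@@@@@@@@@@@@@@%%**++==@@@@@@
::::::....--##%%@@%%%%%%%%########++==--==@@@@@@
::::::....==@@@@@@**++**************####%%@@@@@@
::::......==@@@@@@@@@@@@@@@@@@@@@@@@@@@@@@@@@@@@
```

```bash
python3 -c "
from bench import ctrl
print(ctrl.hand_in())"
```

```text
the job is handed in; nothing more can be done
None
```

I set the weight, cup, label roll and carton in their matching recesses and handed the job in at about 38 s; the final checks show all four in place and the timer and tape roll unmoved, but no verdict came back, and I viewed 15 pictures, one over the limit of 14.

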